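Square up a flat-edged end plate in a drilling jig and lock it

ROBOT

A 6-joint arm with a two-finger parallel gripper is mounted at the origin on the work surface. World frame = base frame: x ahead of the robot, y to its left, z up, the work surface at z = 0. Lengths are in m, angles in rad, forces in N, time in s.
With the tool pointing down it reaches from about 0.35 to 0.775 m from the base axis. Payload 5.5 kg.
Tool frame: the origin (TCP) lies midway between the tips of the shut fingers; the grasp point (between the pads) lies 19 mm behind it; z points along the fingers, y is the line along which they close (so a half turn about z gives the same grasp; the last joint's range is limited). The gripper opens to 85 mm and grips with 20 to 120 N. Pads are 22 mm wide; open, the fingers measure 114 mm over their backs; the gripper's body (76 mm by 85 mm) begins 54 mm behind the grasp point. The pads swing forward as they close: fully open they stand 13 mm farther back than shut.
Start: joints at [1.185, 0.313, 0.046, 1.304, 0, 1.431], TCP at [0.14, 0.558, 0.231] pointing down, gripper open.
Joint ranges: [-2.76, 2.76], [-0.86, 1.69], [-1.03, 1.26], [-2.2, 2.34], [-1.47, 1.5], [-3.14, 3.14]. Speed limits (rad/s): [2.57, 2.57, 3.14, 3.14, 3.14, 3.14].

INTERFACE

Orientations are given as a unit quaternion [w, x, y, z].
In Python, from workcell import env gives the robot as it stands.
- The arm moves only by the tool move_arm, never from a script. Its argument "targets" is a list of rows, each a list of 3 entries, a list of its own where there are three numbers: the shift along the tool's x, y, z in mm, then the turn, a rotation vector about the tool's x, y, z in units of 10 degrees (1.0 is 10 degrees), then the closure, from -1 (fully open) to 1 (shut). In form: [[[dx, dy, dz], [ax, ay, az], gripper], ...]. A call has 1 to 5 rows; each row is the pose to reach, as a shift and turn from the pose commanded when the call began, along the tool's axes at that moment; what a row does not reach only later rows make up. A row lasts 1/8 s, in which the tool goes at most 62.5 mm and 10.7 degrees, less where a joint would pass 70% of its speed; a pose out of reach is approached as far as the arm can. A call with a gripper value outside its range is refused whole. The fingers move at their own pace and stop on an object; "squeeze" is the grip in N (left out, the last holds). Time passes only in rows, so rows that repeat a pose let the fingers close. It gives the time, the measured TCP pose, the force, the opening and the grip force at its end, in the units of the state.
- env.get_state(): the state, without advancing time (a new reading comes with each control period).
- env.read_camera(name): name is "scene" or "side" or "wrist"; returns a dict with "pixels" (480x640x3 uint8, red, green, blue), "fovy" (degrees; the focal length in pixels is half the picture's height over the tangent of half this angle, whatever the lens; pixels are square), "cx", "cy" (the principal point, pixels), "extrinsics" (4x4, takes a point from world to camera coordinates); the wrist camera has in their place "mount" (4x4, takes a point from camera to tool coordinates, whose origin is the TCP and whose axes are the flange's). Camera axes: x right, y up, looking along -z (the intrinsics and any distortion apply to the point x, -y, -z); pixel columns grow to the right and rows downward; lengths in m; the calibration is good to about 2 mm. A picture is of the moment at which its call begins: read the wrist's pose just before it. There is no depth.
- env.hand_in(): hands the job in; it is judged then, once.
Trained networks look in a picture, given as the dict that the camera call returned (one of the last four; its "shot" number tells which), for a name from the list of things; names that differ only in an ending like _2 or _b are one class to them, and where a whole thing is asked for, a point or a joint stands for the part that bears it (a point fixed in the world has none). Each returns a list of dicts, best first, with "confidence" (0 to 1); they miss things now and then, are a little off and sometimes report something else, mostly with a low value. They report only what shows in the picture. A call takes as long as a camera call. They do not tell look-alikes from the thing itself.
- env.spot_in(thing, picture): "centre" ([x, y, z] in m, in world coordinates, good to about 4 mm: the middle of the surface that is visible of it).
- env.regions_of(thing, picture): "mask" (480x640 bool, what is visible of it).
- env.landmark_of(thing, picture): "centre" ([x, y, z] in m, in world coordinates, good to about 4 mm: a listed point, or the origin of a listed thing).
The state is a dict: "clock": time; "joint_pos": joint angles; "qvel": joint speeds; "tau": joint torques, N m; "tcp_pos": TCP position; "orientation": TCP orientation; "wrist_force": force on the tool from outside, world axes, zero at the start; "ft_torque": the same for the moment, N m; "finger_gap": finger opening in m; "grip_force": force on a finger pad.
Only numpy, scipy, OpenCV 4.12 (cv2) and the standard library are available. Lean on these libraries where they do the work, as an engineer would, in place of code of your own. Each camera call takes 0.05 s, during which the arm holds its last target. There are 200 camera calls.

TASK

In the drilling jig on the bench, turn the round aluminium end plate clockwise with a fingertip against its upright pin until its flat edge lies flush along the jig's alignment bar, and hold it pressed there for about a second with a steady fingertip push of about 10 N, without a hard knock. Then, leaving the plate seated and the flat flush, push the sliding dog by its post until its nose bears on the plate's round rim, hold it there with the same gentle push for about a second, and leave it touching the rim. Leave everything else on the bench alone.

Things in the scene. Friction and masses are not known exactly. Their poses are not given: they have to be found in the camera images.
- jig: Fixed grey jig deck 180 (x) x 245 (y) x 14 mm. Origin: on the bench below the seat centre, where the plate's centre ends up; deck reaches x -90..90, y -145..100 mm, top at z 14 mm. Three free-turning rollers, 16 mm wide, 8 mm high, centre the plate's rim: at x -63, y 0; x -2, y 63; x 41, y -49 mm. Pushing the plate's pin to jig +y turns the plate clockwise.
- bar: Alignment bar: fixed dark steel block 16 (x) x 30 (y) x 16 mm on the deck. Origin: centre of its underside, at jig x 46.75, y 30, z 14 mm. Its working face looks to jig -x, at jig x = 38.75 mm, y 15 to 45 mm, so it meets only the +y half of the flat. A rigid stop; keep the plate's force on it under 16 N.
- plate: Loose aluminium disc, 0.24-0.4 kg, 110 mm diameter, 8 mm thick, one flat 39 mm from its centre. Lies on the deck within 1 mm of the seat centre, turned 0.25-0.6 rad anticlockwise from flush. Origin: centre of underside; x points square to the flat; flush: x along jig x. Too wide to grasp. Turns at 1-4 N on its pin; resistance climbs at the bar, about 4 N per mm. Keep finger force on it under 16 N.
- plate_center (a point): Centre of the plate's top face, 8 mm above its underside.
- plate_pin (a point): Middle of the round steel pin that stands on the plate, opposite the flat, 32 mm from the plate's centre (on its -x axis). Its round sleeve turns freely. Pin 12 mm in diameter, 28 mm tall above the plate's top face; this point is half-way up (14 mm above the plate's top, 36 mm above the bench).
- plate_flat (a point): Middle of the flat edge, half-way up it (39 mm along the plate's x axis from its centre, 4 mm above its underside).
- dog: Dark steel block 30 (x) x 35 (y) x 14 mm on the deck, sliding only along jig y (travel 26 mm, friction about 3 N, stays where left). Origin: underside of its nose face, at jig x 0; block lies to -y of it. Nose at jig y -73 mm at the back stop, starts up to 8 mm ahead, bears on the seated plate's rim at jig y -55 mm (rigid). Keep its force on the plate under 16 N.
- dog_nose (a point): Middle of the dog's nose face (that looks to jig +y), 7 mm above the jig deck.
- dog_post (a point): Middle of the post that stands on the dog, 22 mm behind its nose: 12 mm in diameter, 30 mm tall above the block (from 28 to 58 mm above the bench; the point lies 41 mm above the bench). Push it towards jig +y.
- socket: Bystander: small steel socket 23 mm wide, 26 mm tall, on the deck beyond the plate (+x, -y corner). Origin: underside.
- bush: Bystander: brass bush 22 mm wide, 12 mm tall, on the deck's -x, +y corner. Origin: underside.
- oil_filter: Bystander: black can 76 mm wide, 90 mm tall, right of the jig. Origin: underside.
- spray_can: Bystander: white spray can 54 mm wide, 160 mm tall, left of the jig. Origin: underside.
- spanner: Bystander: spanner lying left of the jig.
- driver: Bystander: screwdriver lying on the bench near the robot, on its left.
- carton: Bystander: cardboard box 70 x 100 x 60 mm right of the jig. Origin: underside.
There are look-alikes about, which are no part of the job. Of the things like the plate, leave any that is red or yellow; of the rest the smaller one is meant.

How it is judged:
By the outcome, as a careful person would: the job done as asked, in the order asked, and still so for the second after the job is handed in, with the robot touching nothing.
It also fails if it takes over 58 s, if anything falls off the work surface, if the arm or the gripper's body presses on something with over 40 N, if the wrist force passes 120 N, or if a joint passes its speed limit or range.

## Working session

There is one attempt and no reset: what is moved stays moved. The work goes in short steps, Python scripts to look and compute and a tool call to move; the robot and the scene stay as the last step left them, time stands still between calls to the robot, and variables do not carry over. Pictures are saved under pics/ and viewed, at most 10 in all, crops included, and the job is handed in when it is done.

Besides the shell and the picture viewer there is one more tool, called after ">>>" as name(argument=value, ...), one argument or row to a line, values as JSON. move_arm: Moves the arm, as the interface text tells. Its arguments: {"type":"object","properties":{"targets":{"type":"array","items":{"type":"array"}},"squeeze":{"type":"number"}},"required":["targets"]}

```bash
mkdir -p pics; ls
python3 - <<'E'
from workcell import env
import cv2,numpy as np
s=env.get_state();print({k:np.round(v,3).tolist() for k,v in s.items()})
for c in ["scene","side"]:
    p=env.read_camera(c);cv2.imwrite(f"pics/{c}0.png",p["pixels"][...,::-1])
    print(c,p["fovy"],p["cx"],p["cy"],np.round(p["extrinsics"],3).tolist(),[k for k in p])
    for t in ["jig","bar","plate","plate_center","plate_pin","plate_flat","dog","dog_nose","dog_post","socket","bush"]:
        print(t,[(np.round(d["centre"],3).tolist(),round(d["confidence"],2)) for d in env.landmark_of(t,p)[:4]])
E
```

```text
pics
{'clock': 0.0, 'joint_pos': [1.185, 0.314, 0.045, 1.304, 0.0, 1.431], 'qvel': [0.0, 0.001, 0.002, -0.001, -0.0, -0.0], 'tau': [0.002, -48.063, 29.853, 0.019, 0.0, 0.0], 'tcp_pos': [0.14, 0.557, 0.23], 'orientation': [-0.0, 0.123, 0.992, -0.001], 'wrist_force': [1.155, -0.119, -0.395], 'ft_torque': [0.026, 0.008, 0.0], 'grip_force': 0.0, 'finger_gap': 0.085}
scene 54.566225319037706 321.8666613526072 249.92672266660836 [[0.125, 0.992, 0.02, -0.077], [-0.712, 0.076, 0.698, 0.372], [0.691, -0.102, 0.716, -1.57], [0.0, 0.0, 0.0, 1.0]] ['pixels', 'fovy', 'cx', 'cy', 'extrinsics', 'shot']
jig [([0.579, -0.029, -0.004], 0.92)]
bar [([0.629, -0.007, 0.012], 0.63)]
plate [([0.583, -0.032, 0.018], 0.8), ([0.533, 0.167, 0.001], 0.67), ([0.357, -0.154, 0.001], 0.67), ([0.798, -0.08, 0.0], 0.57)]
plate_center [([0.581, -0.033, 0.022], 0.76), ([0.534, 0.17, 0.009], 0.7), ([0.796, -0.074, 0.014], 0.57), ([0.501, -0.395, 0.002], 0.2)]
plate_pin [([0.552, -0.045, 0.038], 0.93), ([0.833, -0.056, 0.03], 0.91), ([0.344, -0.113, 0.028], 0.71), ([0.545, 0.202, 0.023], 0.63)]
plate_flat [([0.373, -0.1
[... 681 characters left out ...]
[([0.53, 0.176, 0.002], 0.82), ([0.8, -0.08, -0.001], 0.7), ([0.36, -0.151, -0.001], 0.62), ([0.58, -0.037, 0.014], 0.55)]
plate_center [([0.356, -0.152, 0.008], 0.81), ([0.532, 0.173, 0.009], 0.72), ([0.798, -0.076, 0.012], 0.69), ([0.522, 0.037, 0.013], 0.63)]
plate_pin [([0.546, 0.203, 0.022], 0.86), ([0.552, -0.049, 0.036], 0.83), ([0.832, -0.05, 0.029], 0.77), ([0.347, -0.111, 0.023], 0.7)]
plate_flat [([0.379, -0.2, 0.006], 0.96), ([0.513, 0.136, 0.004], 0.83), ([0.616, -0.013, 0.022], 0.76), ([0.55, -0.048, 0.037], 0.73)]
dog [([0.577, -0.098, 0.016], 0.47)]
dog_nose [([0.575, -0.094, 0.02], 0.65)]
dog_post [([0.572, -0.12, 0.045], 0.66)]
socket []
bush [([0.521, 0.034, 0.011], 0.56)]
```

View pics/scene0.png

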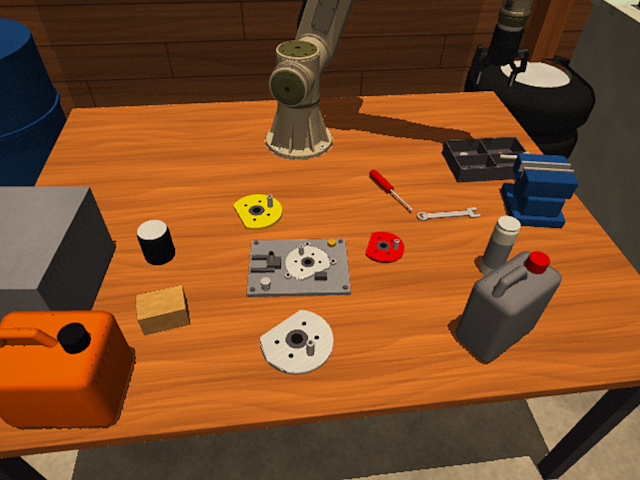

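View pics/side0.png

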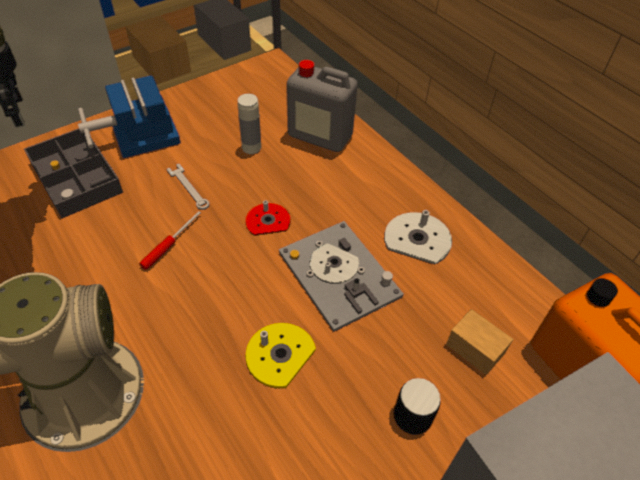

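The scene picture shows the jig at about (300,267) with the small white plate on it at (307,262). Its pin is at (302,250), the dog at (270,262) and the bar at (320,276). The side view agrees, with the plate at (335,262). The larger white plate at (297,341) and the red and yellow ones are look-alikes. Next I'll work out a pose above the jig for a closer look with the wrist camera.

```bash
cat > h.py <<'E'
from workcell import env
import numpy as np, cv2
from scipy.spatial.transform import Rotation as R
def rot(s): w,x,y,z=s["orientation"]; return R.from_quat([x,y,z,w])
def down(yaw): # tool x at world angle yaw, z down
    c,s_=np.cos(yaw),np.sin(yaw); return R.from_matrix(np.array([[c,s_,0],[s_,-c,0],[0,0,-1]]))
def delta(p,yaw,s=None):
    s=s or env.get_state(); r=rot(s)
    print("shift mm",np.round(r.inv().apply(np.array(p)-s["tcp_pos"])*1e3,1),"turn",np.round(np.degrees((r.inv()*down(yaw)).as_rotvec())/10,2))
def st():
    s=env.get_state(); x=rot(s).as_matrix()
    print("t",s["clock"],"tcp",np.round(s["tcp_pos"]*np.array(1e3),1),"yaw",round(np.arctan2(x[1,0],x[0,0]),4),"tz",np.round(x[:,2],3),"F",np.round(s["wrist_force"],2),"gap",s["finger_gap"]); return s
E
python3 - <<'E'
from h import *
delta([.56,-.05,.26],np.pi/2)
p=env.read_camera("wrist");print(np.round(p["mount"],3).tolist(),p["fovy"],p["cx"],p["cy"])
# jig yaw
for c in ["scene","side"]:
    p=env.read_camera(c); f=240/np.tan(np.radians(p["fovy"]/2))
    m=env.regions_of("jig",p)[0]["mask"].astype(np.uint8); E=np.array(p["extrinsics"])
    cn=max(cv2.findContours(m,0,2)[0],key=cv2.contourArea)[:,0]
    d=np.c_[(cn[:,0]-p["cx"])/f,-(cn[:,1]-p["cy"])/f,-np.ones(len(cn))]@E[:3,:3]
    o=-E[:3,:3].T@E[:3,3]; g=o+d*((.014-o[2])/d[:,2])[:,None]
    print(c,cv2.minAreaRect((g[:,:2]*1e3).astype(np.float32)))
E
```

```text
shift mm [-555.3 -487.3  -28.7] turn [ 0.   -0.    7.59]
[[-0.0, 0.961, 0.275, 0.07], [1.0, 0.0, 0.001, 0.0], [0.001, 0.275, -0.961, -0.143], [0.0, 0.0, 0.0, 1.0]] 71.46351881403142 318.96902555223085 239.64025546759154
scene ((582.6526489257812, -55.48248291015625), (246.36085510253906, 192.85372924804688), 84.56173706054688)
side ((576.0175170898438, -57.91790771484375), (250.6918182373047, 183.63340759277344), 85.69635009765625)
```

>>> move_arm(
  targets=[
    [[-555,-487,-29],[0,0,6.7],1],
    [[-555,-487,-29],[0,0,6.7],1],
    [[-555,-487,-29],[0,0,6.7],1],
    [[-555,-487,-29],[0,0,6.7],1],
    [[-555,-487,-29],[0,0,6.7],1],
  ],
  squeeze=80,
)

```text
clock: 2.08
tcp_pos: [0.3183, 0.2993, 0.2439]
orientation: [0.0, 0.56, 0.828, 0.001]
wrist_force: [0.2, -0.2, 0.2]
finger_gap: 0.0002
grip_force: 0.0
```

```bash
python3 -c "
from h import *
st(); delta([.56,-.06,.25],np.radians(85))"
```

```text
t 2.075 tcp [318.3 299.3 243.9] yaw 1.9526 tz [ 0.001  0.001 -1.   ] F [ 0.23 -0.25  0.23] gap 0.00020549486344829886
shift mm [-423.5   90.4   -6.1] turn [ 0.01 -0.    2.69]
```

>>> move_arm(
  targets=[
    [[-423,90,-6],[0,0,2.7],1],
    [[-423,90,-6],[0,0,2.7],1],
    [[-423,90,-6],[0,0,2.7],1],
    [[-423,90,-6],[0,0,2.7],1],
    [[-423,90,-6],[0,0,2.7],1],
  ],
)

```text
clock: 2.7
tcp_pos: [0.4942, 0.0405, 0.2482]
orientation: [0.0, 0.736, 0.677, 0.0]
wrist_force: [1.0, 1.1, 0.3]
finger_gap: 0.0001
grip_force: 0.0
```

```bash
python3 -c "
from h import *
st(); delta([.56,-.06,.25],np.radians(85))"
```

```text
t 2.7 tcp [494.2  40.5 248.2] yaw 1.4866 tz [ 0.001  0.    -1.   ] F [0.96 1.11 0.33] gap 0.00012584826706117292
shift mm [-94.6  74.   -1.7] turn [ 0.01 -0.    0.02]
```

>>> move_arm(
  targets=[
    [[-95,74,-2],[0,0,0],1],
    [[-95,74,-2],[0,0,0],1],
    [[-95,74,-2],[0,0,0],1],
    [[-95,74,-2],[0,0,0],1],
    [[-95,74,-2],[0,0,0],1],
  ],
)

```text
clock: 3.32
tcp_pos: [0.5583, -0.0572, 0.2501]
orientation: [-0.0, 0.736, 0.677, 0.0]
wrist_force: [-0.3, -0.6, 0.5]
finger_gap: -0.0001
grip_force: 0.0
```

Run:
```python
from h import *
s=st(); p=env.read_camera("wrist"); cv2.imwrite("pics/w1.png",p["pixels"][...,::-1]); np.save("w1.npy",{"p":p,"s":s},allow_pickle=True)
for t in ["jig","bar","plate","plate_center","plate_pin","plate_flat","dog_nose","dog_post","socket"]:
    print(t,[(np.round(d["centre"],4).tolist(),round(d["confidence"],2)) for d in env.landmark_of(t,p)[:3]])
```

```text
t 3.325 tcp [558.3 -57.2 250.1] yaw 1.4885 tz [-0.  0. -1.] F [-0.3  -0.58  0.52] gap -5.294220534326979e-05
jig [([0.5755, -0.1169, 0.0419], 0.37)]
bar [([0.6314, -0.0045, 0.0129], 0.77)]
plate [([0.5805, -0.0344, 0.0177], 0.96), ([0.3572, -0.1506, 0.0039], 0.77), ([0.7938, -0.0813, 0.0009], 0.66)]
plate_center [([0.3579, -0.1535, 0.0128], 0.79), ([0.7935, -0.0761, 0.0138], 0.75), ([0.5552, -0.0457, 0.0352], 0.59)]
plate_pin [([0.8343, -0.0522, 0.0304], 0.96), ([0.3465, -0.1096, 0.0347], 0.75), ([0.5537, -0.0486, 0.0374], 0.62)]
plate_flat [([0.5126, 0.136, 0.0084], 0.64), ([0.6188, -0.0134, 0.0158], 0.63), ([0.747, -0.1116, 0.0057], 0.57)]
dog_nose [([0.5751, -0.0973, 0.0209], 0.89)]
dog_post [([0.574, -0.1197, 0.0417], 0.95)]
socket [([0.6474, -0.1367, 0.0148], 0.62)]
```

View pics/w1.png

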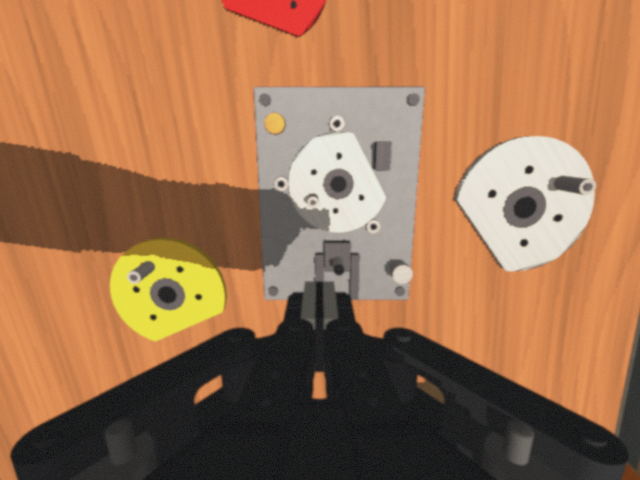

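The wrist view shows the deck, its far corners at (254,88) and (424,88) and its near corners at (264,299) and (410,299). The rollers are at (337,124), (281,185) and (373,227). The plate centre is at (338,184), the pin top at (312,201), the dog post top at (338,268) and the bar at (382,156). I'll fit the jig pose from these.

```bash
cat >> h.py <<'E'
def back(p,s,uv,z):
    f=240/np.tan(np.radians(p["fovy"]/2)); M=np.array(p["mount"]); r=rot(s).as_matrix()
    C=r@M[:3,3]+s["tcp_pos"]; uv=np.atleast_2d(uv).astype(float)
    d=np.c_[(uv[:,0]-p["cx"])/f,-(uv[:,1]-p["cy"])/f,-np.ones(len(uv))]@(r@M[:3,:3]).T
    return C+d*((np.atleast_1d(z)-C[2])/d[:,2])[:,None]
E
python3 - <<'E'
from h import *
a=np.load("w1.npy",allow_pickle=True).item(); p,s=a["p"],a["s"]
uv=[(337,124),(281,185),(373,227),(254,88),(424,88)]; z=[.022]*3+[.014]*2
w=back(p,s,uv,z)[:,:2]*1e3
j=np.array([(-2,63),(-63,0),(41,-49),(-90,100),(90,100)],float)
A,B=j-j.mean(0),w-w.mean(0)
th=np.arctan2((A[:,0]*B[:,1]-A[:,1]*B[:,0]).sum(),(A*B).sum()); c,sn=np.cos(th),np.sin(th); Rm=np.array([[c,-sn],[sn,c]])
o=w.mean(0)-Rm@j.mean(0)
print("yaw deg",np.degrees(th),"o",o,"resid",np.round(w-(j@Rm.T+o),1).tolist())
q=back(p,s,[(338,184),(312,201),(338,268),(402,272)],[.022,.05,.058,.040])[:,:2]*1e3
print("world",q.round(1).tolist(),"jig",((q-o)@Rm).round(1).tolist())
print("pin final, post final", (Rm@[-32,0]+o).round(1),(Rm@[0,-77]+o).round(1))
for n,jp,zz in [("pin start",(-32,-45),30),("post start",(0,-125),38)]:
    g=Rm@jp+o; print(n,g.round(1))
E
```

```text
yaw deg -4.650544712664674 o [581.02017107 -32.10295744] resid [[0.1, 0.4], [0.1, -0.2], [-0.2, 0.9], [1.2, -0.5], [-1.2, -0.6]]
world [[581.1, -31.3], [551.8, -43.2], [573.5, -116.1], [645.8, -133.8]] jig [[0.0, 0.8], [-28.2, -13.4], [-0.7, -84.3], [72.9, -96.1]]
pin final, post final [549.1 -29.5] [ 574.8 -108.8]
pin start [545.5 -74.4]
post start [ 570.9 -156.7]
```

>>> move_arm(
  targets=[
    [[-15,-11,60],[0,0,0],1],
    [[-15,-11,120],[0,0,0],1],
    [[-15,-11,170],[0,0,0],1],
    [[-15,-11,180],[0,0,0],1],
    [[-15,-11,180],[0,0,0],1],
  ],
)

```text
clock: 4.45
tcp_pos: [0.5471, -0.0725, 0.0704]
orientation: [-0.0, 0.736, 0.677, 0.0]
wrist_force: [0.4, 0.2, 0.6]
finger_gap: 0.0003
grip_force: 0.0
```

```bash
cat >> h.py <<'E'
TH=np.radians(-4.65); O=np.array([581.0,-32.1]); RM=np.array([[np.cos(TH),-np.sin(TH)],[np.sin(TH),np.cos(TH)]])
def js():
    s=st(); print("jig tcp",((s["tcp_pos"][:2]*np.array(1e3)-O)@RM).round(1),"Fjig",(np.array(s["wrist_force"][:2])@RM).round(2)); return s
E
python3 -c "
from h import *
js()"
```

```text
t 4.45 tcp [547.1 -72.5  70.4] yaw 1.4871 tz [-0.  0. -1.] F [0.36 0.2  0.65] gap 0.0002814546627987443
jig tcp [-30.6 -43. ] Fjig [0.34 0.23]
```

>>> move_arm(
  targets=[
    [[0,-1,20],[0,0,0],1],
    [[0,-1,35],[0,0,0],1],
    [[0,-1,40],[0,0,0],1],
    [[4,-1,40],[0,0,0],1],
    [[7,-1,40],[0,0,0],1],
  ],
)

```text
clock: 5.08
tcp_pos: [0.5469, -0.0652, 0.0306]
orientation: [0.0, 0.736, 0.677, 0.0]
wrist_force: [0.2, -0.0, 0.3]
finger_gap: 0.0001
grip_force: 0.0
```

Run:
```python
from h import *
js(); p=env.read_camera("wrist"); a=p["pixels"][...,::-1]; cv2.imwrite("pics/w2.png",a)
```

```text
t 5.075 tcp [546.9 -65.2  30.6] yaw 1.4871 tz [ 0.001 -0.    -1.   ] F [ 0.24 -0.02  0.27] gap 9.758059081309243e-05
jig tcp [-31.3 -35.7] Fjig [0.24 0.  ]
```

View pics/w2.png

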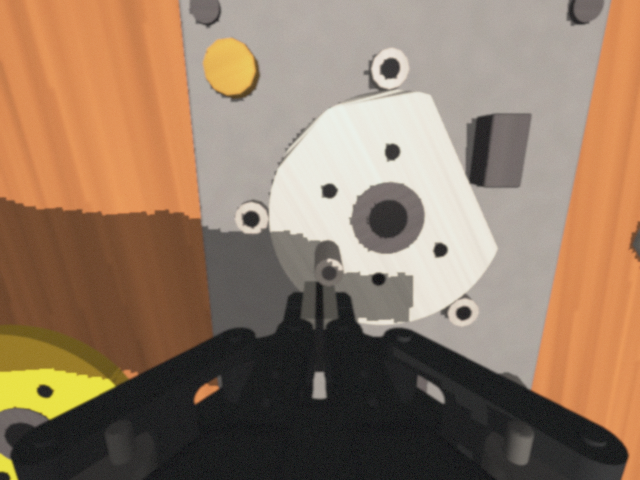

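The fingertip (320,290) stands just behind the pin (328,262), and the bar face at (485,150) is clear. I'll advance gently.

>>> move_arm(
  targets=[
    [[1.5,0,0],[0,0,0],1],
    [[3,0,0],[0,0,0],1],
    [[4.5,0,0],[0,0,0],1],
    [[6,0,0],[0,0,0],1],
    [[7.5,0,0],[0,0,0],1],
  ],
)

```text
clock: 5.75
tcp_pos: [0.547, -0.058, 0.0299]
orientation: [0.0, 0.736, 0.677, -0.0]
wrist_force: [0.3, -0.4, 0.9]
finger_gap: 0.0
grip_force: 0.6
```

>>> move_arm(
  targets=[
    [[1.5,0,0],[0,0,0],1],
    [[3,0,0],[0,0,0],1],
    [[4,0,0],[0,0,0],1],
    [[5,0,0],[0,0,0],1],
    [[6,0,0],[0,0,0],1],
  ],
)

```text
clock: 6.38
tcp_pos: [0.5475, -0.0517, 0.0299]
orientation: [-0.0, 0.736, 0.677, 0.0]
wrist_force: [-0.2, -0.8, 1.7]
finger_gap: 0.0001
grip_force: 0.5
```

```bash
python3 -c "
from h import *
js()"
```

```text
t 6.375 tcp [547.5 -51.7  29.9] yaw 1.4871 tz [ 0.  0. -1.] F [-0.16 -0.77  1.73] gap 6.561357071395245e-05
jig tcp [-31.8 -22.3] Fjig [-0.1  -0.78]
```

>>> move_arm(
  targets=[
    [[0.7,0,0],[0,0,0],1],
    [[1.4,0,0],[0,0,0],1],
    [[2.1,0,0],[0,0,0],1],
    [[2.8,0,0],[0,0,0],1],
  ],
)

```text
clock: 6.88
tcp_pos: [0.5477, -0.049, 0.0299]
orientation: [-0.0, 0.736, 0.677, 0.0]
wrist_force: [-0.6, -1.5, 0.8]
finger_gap: -0.0001
grip_force: 0.6
```

Run:
```python
from h import *
js(); p=env.read_camera("wrist"); a=p["pixels"][...,::-1]; cv2.imwrite("pics/w3.png",a)
```

```text
t 6.875 tcp [547.7 -49.   29.9] yaw 1.487 tz [ 0.  0. -1.] F [-0.55 -1.47  0.79] gap -9.355857617976114e-05
jig tcp [-31.8 -19.6] Fjig [-0.43 -1.51]
```

View pics/w3.png

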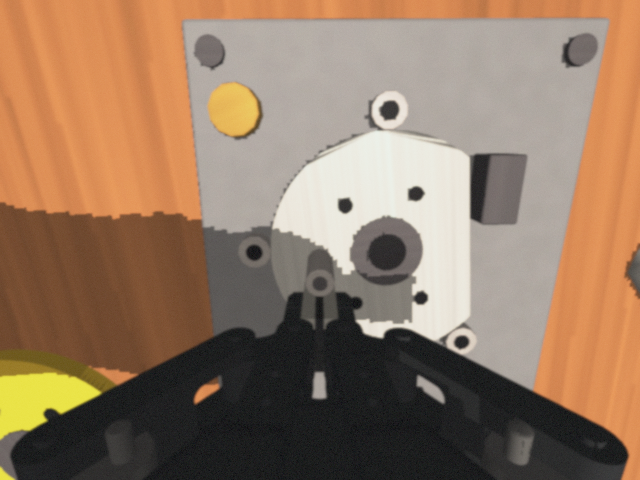

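The plate has turned, and its flat (470,155–320) is almost along the bar face (472,155–220). I'll creep on and watch the force.

>>> move_arm(
  targets=[
    [[0.5,0,0],[0,0,0],1],
    [[1.0,0,0],[0,0,0],1],
    [[1.5,0,0],[0,0,0],1],
    [[1.5,0,0],[0,0,0],1],
  ],
)

```text
clock: 7.42
tcp_pos: [0.5478, -0.0475, 0.0299]
orientation: [-0.0, 0.736, 0.677, 0.0]
wrist_force: [0.2, -1.3, 0.5]
finger_gap: 0.0
grip_force: 0.5
```

>>> move_arm(
  targets=[
    [[0.4,0,0],[0,0,0],1],
    [[0.8,0,0],[0,0,0],1],
    [[0.8,0,0],[0,0,0],1],
  ],
)

```text
clock: 7.8
tcp_pos: [0.5479, -0.0468, 0.0299]
orientation: [-0.0, 0.736, 0.677, 0.0]
wrist_force: [-0.8, -1.4, -0.3]
finger_gap: 0.0
grip_force: 0.7
```

>>> move_arm(
  targets=[
    [[0.5,0,0],[0,0,0],1],
    [[1.0,0,0],[0,0,0],1],
    [[1.0,0,0],[0,0,0],1],
  ],
)

```text
clock: 8.18
tcp_pos: [0.548, -0.0457, 0.0299]
orientation: [-0.0, 0.736, 0.677, 0.0]
wrist_force: [-0.4, -1.3, -0.3]
finger_gap: 0.0
grip_force: 0.6
```

>>> move_arm(
  targets=[
    [[0.4,0,0],[0,0,0],1],
    [[0.8,0,0],[0,0,0],1],
    [[0.8,0,0],[0,0,0],1],
  ],
)

```text
clock: 8.55
tcp_pos: [0.5481, -0.0451, 0.0299]
orientation: [0.0, 0.736, 0.677, -0.0]
wrist_force: [-0.6, -2.7, 1.7]
finger_gap: 0.0002
grip_force: 1.1
```

>>> move_arm(
  targets=[
    [[0.4,0,0],[0,0,0],1],
    [[0.8,0,0],[0,0,0],1],
    [[0.8,0,0],[0,0,0],1],
  ],
)

```text
clock: 8.93
tcp_pos: [0.5482, -0.0446, 0.0299]
orientation: [0.0, 0.736, 0.677, -0.0]
wrist_force: [-0.4, -4.0, 0.2]
finger_gap: 0.0001
grip_force: 2.3
```

>>> move_arm(
  targets=[
    [[0.4,0,0],[0,0,0],1],
    [[0.4,0,0],[0,0,0],1],
  ],
)

```text
clock: 9.18
tcp_pos: [0.5482, -0.0444, 0.03]
orientation: [0.0, 0.736, 0.677, -0.0]
wrist_force: [-1.2, -5.5, -0.0]
finger_gap: 0.0001
grip_force: 2.8
```

>>> move_arm(
  targets=[
    [[0.5,0,0],[0,0,0],1],
    [[1.0,0,0],[0,0,0],1],
    [[1.0,0,0],[0,0,0],1],
  ],
)

```text
clock: 9.55
tcp_pos: [0.5483, -0.044, 0.03]
orientation: [0.001, 0.736, 0.677, -0.001]
wrist_force: [-0.6, -8.3, 0.8]
finger_gap: 0.0001
grip_force: 3.9
```

>>> move_arm(
  targets=[
    [[0.3,0,0],[0,0,0],1],
    [[0.6,0,0],[0,0,0],1],
    [[0.6,0,0],[0,0,0],1],
    [[0.6,0,0],[0,0,0],1],
  ],
)

```text
clock: 10.05
tcp_pos: [0.5484, -0.0439, 0.03]
orientation: [0.001, 0.736, 0.676, -0.001]
wrist_force: [-1.4, -8.3, -0.1]
finger_gap: 0.0004
grip_force: 4.5
```

Run:
```python
from h import *
js(); p=env.read_camera("wrist"); a=p["pixels"][...,::-1]; cv2.imwrite("pics/w4.png",a)
```

```text
t 10.05 tcp [548.4 -43.9  30. ] yaw 1.4859 tz [ 0.    -0.003 -1.   ] F [-1.37 -8.27 -0.06] gap 0.0003562701291720038
jig tcp [-31.5 -14.4] Fjig [-0.7  -8.35]
```

View pics/w4.png

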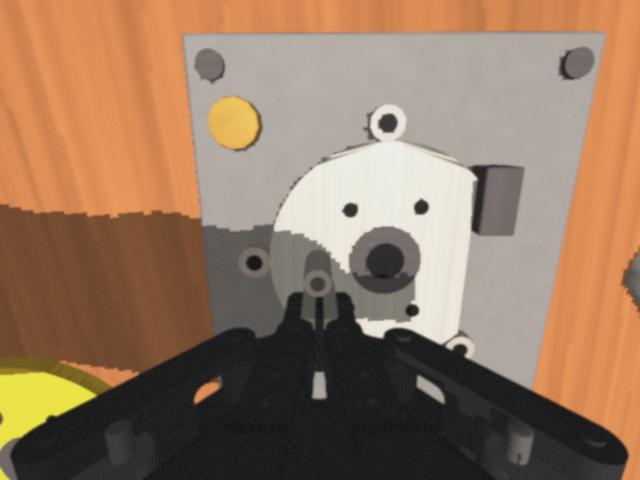

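The flat (475,170)–(463,340) now lies along the bar's face. It has the slant that perspective gives a line parallel to the deck edge. The force is about 8.4 N, so I'll raise it slightly and hold.

>>> move_arm(
  targets=[
    [[0.3,0,0],[0,0,0],1],
    [[0.5,0,0],[0,0,0],1],
    [[0.5,0,0],[0,0,0],1],
    [[0.5,0,0],[0,0,0],1],
    [[0.5,0,0],[0,0,0],1],
  ],
)

```text
clock: 10.72
tcp_pos: [0.5485, -0.0437, 0.0301]
orientation: [0.001, 0.737, 0.676, -0.001]
wrist_force: [-1.0, -10.4, 1.3]
finger_gap: -0.0001
grip_force: 5.0
```

>>> move_arm(
  targets=[
    [[0,0,0],[0,0,0],1],
    [[0,0,0],[0,0,0],1],
    [[0,0,0],[0,0,0],1],
    [[0,0,0],[0,0,0],1],
    [[0,0,0],[0,0,0],1],
  ],
)

```text
clock: 11.35
tcp_pos: [0.5485, -0.0437, 0.0301]
orientation: [0.001, 0.737, 0.676, -0.001]
wrist_force: [-1.2, -10.2, 0.6]
finger_gap: 0.0001
grip_force: 5.0
```

>>> move_arm(
  targets=[
    [[0,0,0],[0,0,0],1],
    [[0,0,0],[0,0,0],1],
    [[0,0,0],[0,0,0],1],
    [[0,0,0],[0,0,0],1],
    [[0,0,0],[0,0,0],1],
  ],
)

```text
clock: 11.98
tcp_pos: [0.5485, -0.0437, 0.0301]
orientation: [0.001, 0.737, 0.676, -0.001]
wrist_force: [-0.9, -10.7, 1.1]
finger_gap: 0.0001
grip_force: 5.0
```

>>> move_arm(
  targets=[
    [[-1,0,0],[0,0,0],1],
    [[-3,0,0],[0,0,0],1],
    [[-8,0,0],[0,0,0],1],
    [[-20,0,0],[0,0,0],1],
    [[-24,0,-10],[0,0,0],1],
  ],
)

```text
clock: 12.6
tcp_pos: [0.5455, -0.066, 0.0395]
orientation: [-0.001, 0.736, 0.677, -0.0]
wrist_force: [0.1, 0.1, 0.0]
finger_gap: 0.0001
grip_force: 0.0
```

>>> move_arm(
  targets=[
    [[0,0,-20],[0,0,0],1],
    [[0,0,-70],[0,0,0],1],
    [[0,0,-100],[0,0,0],1],
    [[0,0,-100],[0,0,0],1],
    [[0,0,-100],[0,0,0],1],
  ],
)

```text
clock: 13.22
tcp_pos: [0.546, -0.0656, 0.1397]
orientation: [-0.0, 0.736, 0.677, 0.0]
wrist_force: [-0.0, 0.5, -0.8]
finger_gap: 0.0002
grip_force: 0.0
```

Run:
```python
from h import *
s=js(); p=env.read_camera("wrist"); a=p["pixels"][...,::-1]; cv2.imwrite("pics/w5.png",a); np.save("w5.npy",{"p":p,"s":s},allow_pickle=True)
for t in ["dog_nose","dog_post","plate_pin"]: print(t,[(((np.array(d["centre"])[:2]*1e3-O)@RM).round(1).tolist(),round(d["confidence"],2)) for d in env.landmark_of(t,p)[:3]])
```

```text
t 13.225 tcp [546.  -65.6 139.7] yaw 1.4869 tz [-0.  0. -1.] F [-0.02  0.45 -0.84] gap 0.0002403626222168374
jig tcp [-32.1 -36.3] Fjig [-0.06  0.45]
dog_nose [([-4.1, -66.3], 0.56)]
dog_post [([0.4, -88.0], 0.58), ([-3.0, -66.0], 0.34), ([-0.1, 0.1], 0.32)]
plate_pin [([-31.4, -0.2], 0.92), ([-226.4, -102.0], 0.63)]
```

View pics/w5.png

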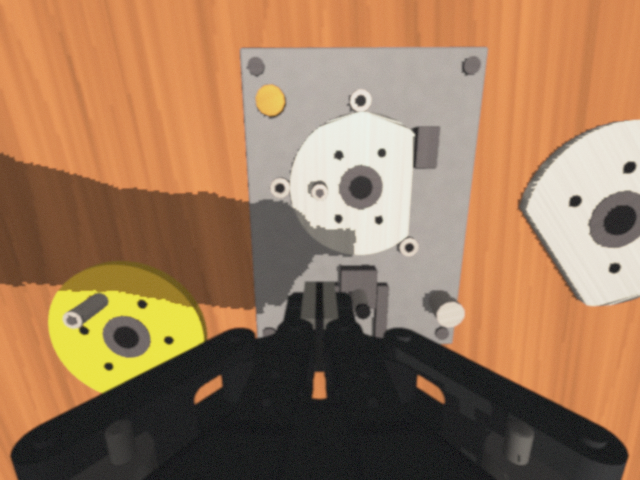

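The plate's flat (413,135–240) lies flush on the bar's face (415,130–165), and the pin sits straight opposite at (319,190). The dog is at (357,283) with its post at (363,311). I'll go behind the post now.

>>> move_arm(
  targets=[
    [[-40,15,0],[0,0,0],1],
    [[-76,32,0],[0,0,0],1],
    [[-78,32,40],[0,0,0],1],
    [[-78,32,65],[0,0,0],1],
    [[-78,32,65],[0,0,0],1],
  ],
)

```text
clock: 14.05
tcp_pos: [0.5693, -0.1453, 0.0719]
orientation: [-0.003, 0.736, 0.677, -0.001]
wrist_force: [-0.7, 0.2, -0.3]
finger_gap: 0.0
grip_force: 0.0
```

Run:
```python
from h import *
s=js(); p=env.read_camera("side"); a=p["pixels"][200:340,260:440,::-1]; cv2.imwrite("pics/s6.png",cv2.resize(a,None,fx=4,fy=4,interpolation=cv2.INTER_CUBIC))
```

```text
t 14.05 tcp [ 569.3 -145.3   71.9] yaw 1.4867 tz [-0.006  0.003 -1.   ] F [-0.68  0.2  -0.28] gap 1.6340439286859617e-05
jig tcp [  -2.5 -113.7] Fjig [-0.69  0.14]
```

View pics/s6.png

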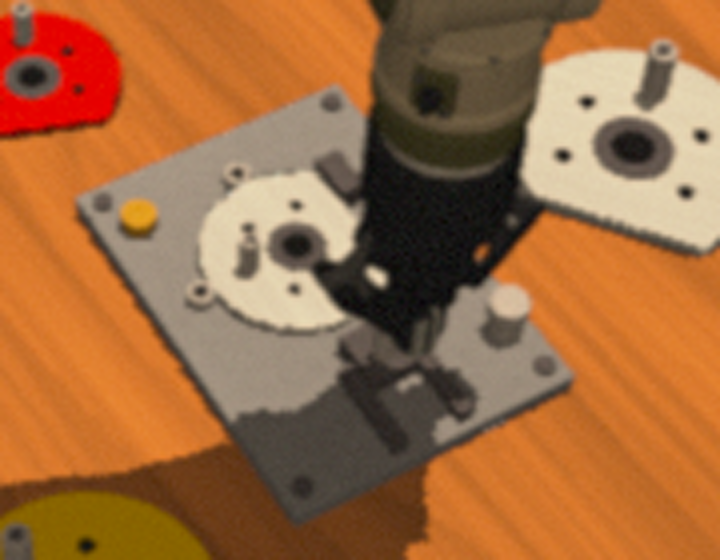

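The fingertip (430,335) hangs behind the dog's post, and the rails (375,410) and (445,385) are low. I'll descend.

>>> move_arm(
  targets=[
    [[0,2,15],[0,0,0],1],
    [[0,2,28],[0,0,0],1],
    [[0,2,32],[0,0,0],1],
    [[1.5,2,32],[0,0,0],1],
    [[3,2,32],[0,0,0],1],
  ],
)

```text
clock: 14.72
tcp_pos: [0.5742, -0.1432, 0.0433]
orientation: [0.0, 0.736, 0.677, 0.0]
wrist_force: [0.7, -0.5, 0.4]
finger_gap: -0.0001
grip_force: 0.0
```

>>> move_arm(
  targets=[
    [[1,0,0],[0,0,0],1],
    [[2,0,0],[0,0,0],1],
    [[3,0,0],[0,0,0],1],
    [[4,0,0],[0,0,0],1],
    [[5,0,0],[0,0,0],1],
  ],
)

```text
clock: 15.35
tcp_pos: [0.5744, -0.1382, 0.0429]
orientation: [-0.0, 0.736, 0.677, 0.0]
wrist_force: [-0.0, 0.7, 0.2]
finger_gap: -0.0
grip_force: 0.0
```

```bash
python3 -c "
from h import *
js()"
```

```text
t 15.35 tcp [ 574.4 -138.2   42.9] yaw 1.4871 tz [ 0.  0. -1.] F [-0.01  0.68  0.16] gap -4.7859026866613796e-05
jig tcp [   2.  -106.3] Fjig [-0.07  0.67]
```

>>> move_arm(
  targets=[
    [[0.8,-1,0],[0,0,0],1],
    [[1.6,-2,0],[0,0,0],1],
    [[2.4,-2,0],[0,0,0],1],
    [[3.2,-2,0],[0,0,0],1],
    [[4,-2,0],[0,0,0],1],
  ],
)

```text
clock: 15.98
tcp_pos: [0.5725, -0.1346, 0.0429]
orientation: [0.0, 0.736, 0.677, -0.0]
wrist_force: [-1.2, -3.0, 0.4]
finger_gap: -0.0001
grip_force: 1.6
```

>>> move_arm(
  targets=[
    [[0.8,0,0],[0,0,0],1],
    [[1.6,0,0],[0,0,0],1],
    [[2.4,0,0],[0,0,0],1],
    [[3.2,0,0],[0,0,0],1],
    [[4,0,0],[0,0,0],1],
  ],
)

```text
clock: 16.6
tcp_pos: [0.5729, -0.13, 0.0428]
orientation: [-0.0, 0.736, 0.677, -0.0]
wrist_force: [-2.5, -2.4, -0.7]
finger_gap: 0.0004
grip_force: 1.6
```

Run:
```python
from h import *
s=js(); p=env.read_camera("side")
for t in ["dog_nose","dog_post","plate_pin"]: print(t,[(((np.array(d["centre"])[:2]*1e3-O)@RM).round(1).tolist(),round(d["confidence"],2)) for d in env.landmark_of(t,p)[:3]])
```

```text
t 16.6 tcp [ 572.9 -130.    42.8] yaw 1.4871 tz [-0.  0. -1.] F [-2.54 -2.37 -0.74] gap 0.00038472455390323645
jig tcp [ -0.1 -98.2] Fjig [-2.34 -2.57]
dog_nose [([-1.9, -55.3], 0.62)]
dog_post [([0.6, -81.3], 0.49)]
plate_pin [([252.3, -0.9], 0.95), ([-227.0, -99.0], 0.71), ([-35.4, -3.0], 0.66)]
```

>>> move_arm(
  targets=[
    [[0.5,0,0],[0,0,0],1],
    [[1,0,0],[0,0,0],1],
    [[1.5,0,0],[0,0,0],1],
    [[2,0,0],[0,0,0],1],
  ],
)

```text
clock: 17.3
tcp_pos: [0.5731, -0.1281, 0.0428]
orientation: [-0.0, 0.736, 0.677, 0.0]
wrist_force: [-2.2, -2.9, -0.6]
finger_gap: 0.0001
grip_force: 1.5
```

>>> move_arm(
  targets=[
    [[0.4,0,0],[0,0,0],1],
    [[0.8,0,0],[0,0,0],1],
    [[1.2,0,0],[0,0,0],1],
  ],
)

```text
clock: 17.68
tcp_pos: [0.5732, -0.1269, 0.0429]
orientation: [-0.0, 0.736, 0.677, 0.0]
wrist_force: [-3.2, -3.1, 0.1]
finger_gap: 0.0002
grip_force: 1.5
```

>>> move_arm(
  targets=[
    [[0.4,0,0],[0,0,0],1],
    [[0.8,0,0],[0,0,0],1],
    [[1.2,0,0],[0,0,0],1],
  ],
)

```text
clock: 18.05
tcp_pos: [0.5734, -0.1257, 0.0429]
orientation: [-0.0, 0.736, 0.677, 0.0]
wrist_force: [-3.7, -3.1, 0.5]
finger_gap: 0.0002
grip_force: 1.5
```

>>> move_arm(
  targets=[
    [[0.2,-0.4,0],[0,0,0],1],
    [[0.4,-0.8,0],[0,0,0],1],
    [[0.6,-0.8,0],[0,0,0],1],
  ],
)

```text
clock: 18.42
tcp_pos: [0.5732, -0.1251, 0.043]
orientation: [0.0, 0.736, 0.677, 0.0]
wrist_force: [-0.7, -3.5, -1.8]
finger_gap: -0.0002
grip_force: 1.5
```

>>> move_arm(
  targets=[
    [[0.3,0,0],[0,0,0],1],
    [[0.6,0,0],[0,0,0],1],
    [[0.9,0,0],[0,0,0],1],
  ],
)

```text
clock: 18.8
tcp_pos: [0.5731, -0.1242, 0.043]
orientation: [0.0, 0.736, 0.677, 0.0]
wrist_force: [0.8, -3.5, -2.2]
finger_gap: -0.0
grip_force: 1.5
```

Run:
```python
from h import *
s=js()
p=env.read_camera("wrist"); cv2.imwrite("pics/w7.png",p["pixels"][...,::-1])
```

```text
t 18.8 tcp [ 573.1 -124.2   43. ] yaw 1.487 tz [ 0.001 -0.    -1.   ] F [ 0.81 -3.46 -2.21] gap -1.1281928806967482e-05
jig tcp [ -0.4 -92.5] Fjig [ 1.09 -3.38]
```

View pics/w7.png

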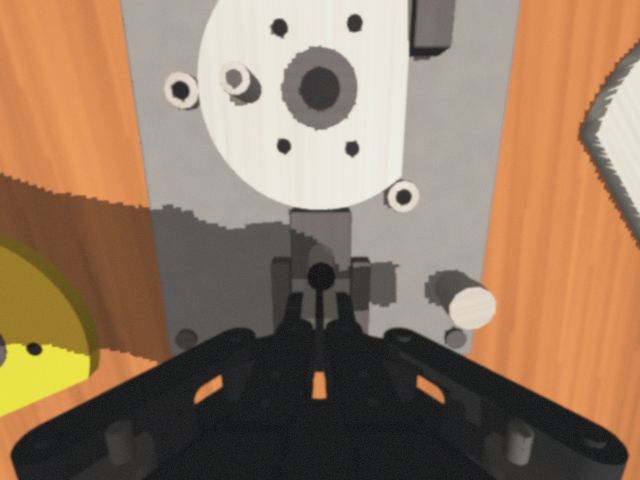

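The dog's nose (320,210) is almost at the rim (320,209), and the flat is still along the bar at (410,40). I'll creep in smaller steps.

>>> move_arm(
  targets=[
    [[0.2,0,0],[0,0,0],1],
    [[0.4,0,0],[0,0,0],1],
    [[0.5,0,0],[0,0,0],1],
  ],
)

```text
clock: 19.23
tcp_pos: [0.5731, -0.1239, 0.043]
orientation: [0.0, 0.736, 0.677, 0.0]
wrist_force: [1.6, -3.8, -1.8]
finger_gap: 0.0002
grip_force: 2.0
```

>>> move_arm(
  targets=[
    [[0.2,0,0],[0,0,0],1],
    [[0.4,0,0],[0,0,0],1],
    [[0.5,0,0],[0,0,0],1],
  ],
)

```text
clock: 19.6
tcp_pos: [0.5731, -0.1238, 0.0431]
orientation: [0.001, 0.736, 0.677, -0.0]
wrist_force: [1.1, -4.9, -2.4]
finger_gap: -0.0
grip_force: 2.8
```

>>> move_arm(
  targets=[
    [[0.2,0,0],[0,0,0],1],
    [[0.4,0,0],[0,0,0],1],
    [[0.5,0,0],[0,0,0],1],
  ],
)

```text
clock: 19.98
tcp_pos: [0.5731, -0.1238, 0.0431]
orientation: [0.001, 0.736, 0.677, -0.001]
wrist_force: [1.2, -7.4, -2.1]
finger_gap: -0.0001
grip_force: 3.4
```

>>> move_arm(
  targets=[
    [[0.2,0,0],[0,0,0],1],
    [[0.4,0,0],[0,0,0],1],
    [[0.6,0,0],[0,0,0],1],
    [[0.6,0,0],[0,0,0],1],
  ],
)

```text
clock: 20.48
tcp_pos: [0.5731, -0.1236, 0.0431]
orientation: [0.001, 0.736, 0.677, -0.001]
wrist_force: [1.5, -7.6, -1.7]
finger_gap: 0.0
grip_force: 4.0
```

>>> move_arm(
  targets=[
    [[0.1,0,0],[0,0,0],1],
    [[0.1,0,0],[0,0,0],1],
    [[0.1,0,0],[0,0,0],1],
    [[0.1,0,0],[0,0,0],1],
    [[0.1,0,0],[0,0,0],1],
  ],
)

```text
clock: 21.1
tcp_pos: [0.5731, -0.1236, 0.0431]
orientation: [0.001, 0.736, 0.676, -0.001]
wrist_force: [0.6, -8.0, -1.9]
finger_gap: -0.0003
grip_force: 4.1
```

>>> move_arm(
  targets=[
    [[0.2,0,0],[0,0,0],1],
    [[0.4,0,0],[0,0,0],1],
    [[0.6,0,0],[0,0,0],1],
    [[0.6,0,0],[0,0,0],1],
    [[0.6,0,0],[0,0,0],1],
  ],
)

```text
clock: 21.72
tcp_pos: [0.5731, -0.1234, 0.0431]
orientation: [0.001, 0.737, 0.676, -0.001]
wrist_force: [0.7, -9.8, -1.8]
finger_gap: -0.0003
grip_force: 4.8
```

>>> move_arm(
  targets=[
    [[0.1,0,0],[0,0,0],1],
    [[0.1,0,0],[0,0,0],1],
    [[0.1,0,0],[0,0,0],1],
    [[0.1,0,0],[0,0,0],1],
    [[0.1,0,0],[0,0,0],1],
  ],
)

```text
clock: 22.35
tcp_pos: [0.5731, -0.1234, 0.0431]
orientation: [0.001, 0.737, 0.676, -0.001]
wrist_force: [-0.4, -9.6, -2.9]
finger_gap: 0.0001
grip_force: 4.9
```

>>> move_arm(
  targets=[
    [[0,0,0],[0,0,0],1],
    [[0,0,0],[0,0,0],1],
    [[0,0,0],[0,0,0],1],
    [[0,0,0],[0,0,0],1],
    [[0,0,0],[0,0,0],1],
  ],
)

```text
clock: 22.98
tcp_pos: [0.5731, -0.1234, 0.0431]
orientation: [0.001, 0.737, 0.676, -0.001]
wrist_force: [1.0, -10.1, -1.5]
finger_gap: -0.0003
grip_force: 4.9
```

Held for over a second. I'll back off straight, then lift.

>>> move_arm(
  targets=[
    [[-1,0,0],[0,0,0],1],
    [[-3,0,0],[0,0,0],1],
    [[-8,0,0],[0,0,0],1],
    [[-14,0,0],[0,0,0],1],
    [[-16,0,-8],[0,0,0],1],
  ],
)

```text
clock: 23.6
tcp_pos: [0.5708, -0.1371, 0.0504]
orientation: [-0.001, 0.736, 0.677, -0.0]
wrist_force: [-0.8, -0.0, 1.1]
finger_gap: -0.0003
grip_force: 0.0
```

>>> move_arm(
  targets=[
    [[0,0,-30],[0,0,0],1],
    [[0,0,-80],[0,0,0],1],
    [[0,0,-110],[0,0,0],1],
    [[0,0,-110],[0,0,0],1],
    [[0,0,-110],[0,0,0],1],
  ],
)

```text
clock: 24.22
tcp_pos: [0.5713, -0.137, 0.1606]
orientation: [-0.0, 0.736, 0.677, 0.0]
wrist_force: [0.0, -0.1, -0.3]
finger_gap: -0.0002
grip_force: 0.0
```

Run:
```python
from h import *
s=js(); p=env.read_camera("wrist"); cv2.imwrite("pics/w8.png",cv2.resize(p["pixels"][40:300,180:520,::-1],None,fx=2.3,fy=2.3,interpolation=cv2.INTER_CUBIC))
for t in ["dog_nose","dog_post","plate_pin"]: print(t,[(((np.array(d["centre"])[:2]*1e3-O)@RM).round(1).tolist(),round(d["confidence"],2)) for d in env.landmark_of(t,p)[:2]])
```

```text
t 24.225 tcp [ 571.3 -137.   160.6] yaw 1.4871 tz [-0.  0. -1.] F [ 0.02 -0.09 -0.28] gap -0.00016948597501146087
jig tcp [  -1.2 -105.4] Fjig [ 0.03 -0.08]
dog_nose [([-1.2, -57.7], 0.88)]
dog_post [([-0.7, -75.3], 0.66)]
plate_pin [([-28.2, 1.0], 0.89), ([-226.2, -96.0], 0.79)]
```

View pics/w8.png

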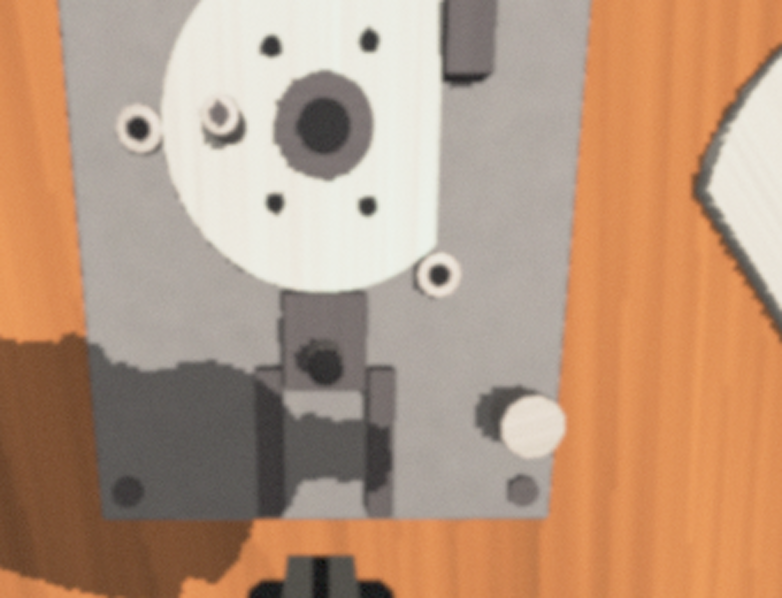

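The nose meets the rim at (323,291), and the flat (440,0–240) runs by the bar (445,0–75). I'll measure the flat's angle properly before handing in.

```bash
cat > m.py <<'E'
from h import *
def edges(p,s,x0,y0,y1,z,sign,w=9):
    g=cv2.GaussianBlur(cv2.cvtColor(p["pixels"],cv2.COLOR_RGB2GRAY),(3,3),0).astype(float); pts=[]
    for v in range(y0,y1):
        x=int(round(x0(v))); d=sign*np.diff(g[v,x-w:x+w+1]); d=np.clip(d,0,None)
        i=d.argmax(); k=slice(max(i-2,0),i+3); pts.append((x-w+.5+(np.arange(len(d))[k]*d[k]).sum()/d[k].sum(),v))
    q=(back(p,s,pts,z)[:,:2]*1e3-O)@RM
    for _ in range(3):
        f=np.polyfit(q[:,1],q[:,0],1); r=q[:,0]-np.polyval(f,q[:,1]); q=q[abs(r)<2.0*r.std()+.02]
    return round(np.degrees(np.arctan(f[0])),2),round(np.polyval(f,0),2),round(r.std(),2),len(q),"y",q[:,1].min().round(),q[:,1].max().round()
if __name__=="__main__":
    a=np.load("w5.npy",allow_pickle=True).item()
    print("w5 flat",edges(a["p"],a["s"],lambda v:413,172,232,.022,-1),"deck R",edges(a["p"],a["s"],lambda v:486-(v-50)*.117,60,280,.014,1),"deck L",edges(a["p"],a["s"],lambda v:242+(v-50)*.05,60,180,.014,1))
    s=env.get_state(); p=env.read_camera("wrist")
    L=lambda v:180+(441-(v-40)*2.3*.017)/2.3
    print("now flat",edges(p,s,L,78,142,.022,-1),"deck R",edges(p,s,lambda v:180+(590-(v-40)*2.3*.0815)/2.3,50,260,.014,1),"deck L",edges(p,s,lambda v:180+(62+(v-40)*2.3*.08)/2.3,50,180,.014,1))
E
python3 m.py
```

```text
** On entry to DLASCL parameter number  4 had an illegal value
 ** On entry to DLASCL parameter number  4 had an illegal value
 ** On entry to DLASCL parameter number  4 had an illegal value
 ** On entry to DLASCL parameter number  4 had an illegal value
 ** On entry to DLASCL parameter number  5 had an illegal value
 ** On entry to DLASCL parameter number  4 had an illegal valuem.py:6: RuntimeWarning: invalid value encountered in scalar divide
  i=d.argmax(); k=slice(max(i-2,0),i+3); pts.append((x-w+.5+(np.arange(len(d))[k]*d[k]).sum()/d[k].sum(),v))
Traceback (most recent call last):
  File "m.py", line 13, in <module>
    print("w5 flat",edges(a["p"],a["s"],lambda v:413,172,232,.022,-1),"deck R",edges(a["p"],a["s"],lambda v:486-(v-50)*.117,60,280,.014,1),"deck L",edges(a["p"],a["s"],lambda v:242+(v-50)*.05,60,180,.014,1))
                                                                               ~~~~~^^^^^^^^^^^^^^^^^^^^^^^^^^^^^^^^^^^^^^^^^^^^^^^^^^^^^^
  File "m.py", line 9, in edges
    f=np.polyfit(q[:,1],q[:,0],1); r=q[:,0]-np.polyval(f,q[:,1]); q=q[abs(r)<2.0*r.std()+.02]
numpy.linalg.LinAlgError: SVD did not converge in Linear Least Squares
```

```bash
sed -i 's/cv2.cvtColor(p\["pixels"\],cv2.COLOR_RGB2GRAY)/np.ascontiguousarray(p["pixels"][...,2])/; s/\.014,1),"deck L"/.014,-1),"deck L"/g; s/d=np.clip(d,0,None)/d=np.clip(d,1e-6,None)/' m.py; python3 m.py
```

```text
w5 flat (np.float64(-0.24), np.float64(39.1), np.float64(0.07), 60, 'y', np.float64(-34.0), np.float64(13.0)) deck R (np.float64(-0.02), np.float64(89.16), np.float64(0.07), 206, 'y', np.float64(-79.0), np.float64(91.0)) deck L (np.float64(0.02), np.float64(-89.02), np.float64(0.11), 118, 'y', np.float64(7.0), np.float64(93.0))
now flat (np.float64(-0.22), np.float64(39.16), np.float64(0.07), 64, 'y', np.float64(-33.0), np.float64(14.0)) deck R (np.float64(-0.05), np.float64(89.34), np.float64(0.16), 185, 'y', np.float64(-136.0), np.float64(35.0)) deck L (np.float64(0.06), np.float64(-89.0), np.float64(0.14), 112, 'y', np.float64(-61.0), np.float64(35.0))
```

The flat is parallel to the jig within about 0.2° and sits at x = 39.1 mm, so it is flush. The dog is on the rim and the robot is clear.

```bash
python3 -c "
from workcell import env
print(env.hand_in())"
```

```text
the job is handed in; nothing more can be done
None
```

I turned the plate flush to the bar (measured within about 0.2°) and held it at about 10 N for over a second. I then pushed the dog onto the rim, held it at about 10 N for over a second and left it touching. The job was handed in at about 25 s with the robot clear; no verdict came back.

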